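# Seat the block and press the guarded clamp lever

## Robot

A 6-joint arm with a two-finger parallel gripper is mounted at the origin on a cart in front of the work surface, level with it; the furniture and walls round the work are solid. World frame = base frame: x ahead of the robot, y to its left, z up, the work surface at z = 0. Lengths are in m, angles in rad, forces in N, time in s.
With the tool pointing down it reaches from about 0.35 to 0.925 m from the base axis. Payload 6.4 kg.
Tool frame: the origin (TCP) lies midway between the tips of the shut fingers; the grasp point (between the pads) lies 19 mm behind it; z points along the fingers, y is the line along which they close (so a half turn about z gives the same grasp; the last joint's range is limited). The gripper opens to 85 mm and grips with 20 to 120 N. Pads are 22 mm wide; open, the fingers measure 114 mm over their backs; the gripper's body (76 mm by 85 mm) begins 54 mm behind the grasp point. The pads swing forward as they close: fully open they stand 13 mm farther back than shut.
Start: joints at [1.128, 0.245, 1.558, -0, 1.339, -0.174], TCP at [0.173, 0.627, 0.231] pointing down, gripper open.
Joint ranges: [-3.13, 3.13], [-1.02, 2.26], [0.13, 2.54], [-0.95, 4.09], [0.21, 2.88], [-2.74, 2.74]. Speed limits (rad/s): [2.57, 2.57, 3.14, 3.14, 3.14, 3.14].

## Interface

Orientations are given as a unit quaternion [x, y, z, w].
In Python, from workcell import monitor, imaging, order gives the robot as it stands.
- The arm moves only by the tool carry_out, never from a script. Its argument "motion" is a list of rows, each an object with "xyz": the shift along the tool's x, y, z in mm, a list of three; "turn": the turn, a rotation vector about the tool's x, y, z in degrees, a list of three; "grip": the finger opening in mm, from 0 to 85.4. A call has 1 to 10 rows; each row shifts and turns the commanded pose from where the row before left it, along the tool's axes as they then stand; what a row does not reach is not made up. A row lasts 1/12 s, in which the tool goes at most 41.7 mm and 7.16 degrees, less where a joint would pass 70% of its speed; a pose out of reach is approached as far as the arm can. A call is refused whole if a number of a shift passes 41.7 or a number of a turn 7.16, either way. A call with a gripper value outside its range is refused whole. The fingers move at their own pace and stop on an object; "newtons" is the grip in N (left out, the last holds). Time passes only in rows, so rows that do not move let the fingers close. It gives the time, the measured TCP pose, the force, the opening and the grip force at its end, in the units of the state.
- monitor.observe(): the state, without advancing time (a new reading comes with each control period).
- imaging.get_image(name): name is "scene" or "top" or "wrist"; returns the picture (420x560x3 uint8, red, green, blue); there is no depth.
- imaging.camera_params(name): a dict with "K" (3x3 intrinsics, pixels), "k1" (the pictures are not rectified: a ray, as slopes to the right and down, at radius r is drawn at 1 + k1 r^2 times it, then the intrinsics apply), "R" (3x3) and "t" (3): a world point X has camera coordinates R X + t; the wrist camera has in their place "tool_from_camera" (4x4, takes a point from camera to tool coordinates, whose origin is the TCP and whose axes are the flange's). Camera axes: x right, y down, z forward; pixel columns grow to the right and rows downward; lengths in m; the calibration is good to about 2 mm. A picture is of the moment at which its call begins: read the wrist's pose just before it. camera_params takes no time and is no camera call.
- order.close_job(): hands the job in; it is judged then, once.
The state is a dict: "clock": time; "qpos": joint angles; "joint_vel": joint speeds; "effort": joint torques, N m; "position": TCP position; "tool_rot": TCP orientation; "wrist_force": force on the tool from outside, world axes, zero at the start; "torque": the same for the moment, N m; "gripper_width": opening from 0.0 (shut) to 1.0 (fully open); "grip_force": force on a finger pad.
Only numpy, scipy, OpenCV 4.12 (cv2) and the standard library are available. Lean on these libraries where they do the work, as an engineer would, in place of code of your own. Each camera call takes 0.05 s, during which the arm holds its last target. There are 200 camera calls.

## Task

Without lifting it off the fixture, push the loose timber block along its channel in the blue clamping fixture until it is fully home against the steel end stop. Then reach in through the window of the yellow guard and press the red lever paddle all the way down so that the hold-down swings over the block, touching neither the guard nor the hold-down arm at any time. Leave the block home, the lever down and the other things on the bench where they are.

Things in the scene. Friction and masses are not known exactly. Their poses are not given: they have to be found in the camera images.
- clamp_fixture: Blue base plate, 200 (x) x 260 (y) x 8 mm, fixed; origin under its centre on the bench. Its x (within 0.3 rad of the robot's) is the feed direction, with a steel end stop 48 mm high, near face at x +90 mm. Channel centre line y +60 mm, rails 41 mm apart, tops 24 mm high. Guard at negative y. All mm here are in this frame, heights above the bench.
- block_center (a point): Centre of the loose timber block, 90 (along the channel) x 38 x 38 mm, about 70 g. It lies on the base plate between the rails (underside 8 mm, top 46 mm high), 35 to 65 mm short of home at the start. Its own axes are turned +0.175 rad about the vertical from its sides: use the fixture's instead. It slides with under 1 N.
- home (a point): Fixed point of the fixture (x 45, y 60, height 27 mm) where the block's centre lies when the block is against the end stop; axes as the fixture's.
- guard: Yellow guard frame on four posts, clear panels on all four sides, fixed to the fixture; same origin and axes as the fixture. Outside x -43 to +100 mm, y -123 to -7 mm, top at 102 mm. The only opening is the window in its top. Must not be touched.
- window (a point): Centre of the guard's window, level with the top of the guard (x 20, y -65, height 100 mm). The opening is 90 mm in x by 80 mm in y; the top frame is 4 mm thick and at least 18 mm wide all round.
- paddle (a point): Middle of the upper face of the red lever paddle, a plate 32 (x) x 36 (y) x 10 mm under the window. It lies 60 mm before the shaft, within 4 mm of straight below the window's centre, 90 mm high with the lever fully up (10 mm below the window), 60 mm high fully down; it moves nearly straight down.
- clamp_lever (a joint): Lever angle, rad: 0 fully up, 0.50 fully down against a firm stop; starts at 0 to 0.12. Shaft along the fixture's y at x 78 mm, height 70 mm. Stiff (about 4 N at the paddle), stays where it is left. On the same shaft sits the steel hold-down arm with a black foot, over the channel (y 48 to 72, x 32 to 90 mm, top 96 mm high when up; foot 1 mm above the block when down). The arm must not be touched.
- masking_roll: Bystander: cream roll of masking tape lying flat, 104 x 102 x 25 mm; origin at its underside. Stands beside the fixture at its +y side.
- tape_measure: Bystander: yellow tape measure, 63 x 86 x 62 mm; origin at its underside. Stands beside the fixture at its -y side.
- glue_bottle: Bystander: cream glue bottle with an orange nozzle, 58 mm across, 159 mm tall; origin at its underside. On the right of the bench.
- battery: Bystander: black and yellow battery pack, 76 x 115 x 54 mm; origin at its underside. On the right of the bench.
- screw_box: Bystander: green card box of screws, 70 x 89 x 45 mm; origin at its underside. On the right of the bench.
- sanding_block: Bystander: brown sanding block, 92 x 116 x 29 mm; origin at its underside. On the left of the bench.
Mind the look-alikes: they are no part of the job. Leave any pink look-alike of the part that bears block_center alone.

How it is judged:
On the way, in this order (a step that is already met when the one before it is completed fails the run):
1. the block is home against the end stop while the lever is still up (x of block_center in the frame of home between -0.004 and 0.006 m and horizontal distance between block_center and home below 0.008 m and value of joint clamp_lever below 0.25 rad), for 0.2 s.
2. the lever is pressed all the way down with the block home (x of block_center in the frame of home between -0.004 and 0.006 m and horizontal distance between block_center and home below 0.008 m and value of joint clamp_lever above 0.45 rad), for 0.2 s.
At the end, for the whole second after the job is handed in: The block lies flat within 4 mm of the end stop and the lever is at least 0.45 rad down (of 0.50) (all of step 2 and angle between block_center's own z axis and vertical below 0.06 rad); the robot touches nothing.
It fails at once if the robot touches the guard (over 1 N) (contact force between any of the fingers, the arm and guard above 1 N).
It fails at once if the robot touches the hold-down arm or its foot (over 1 N) (contact force between any of the fingers, the arm and clamp_lever_c3 above 1 N or contact force between any of the fingers, the arm and clamp_lever_c4 above 1 N or contact force between any of the fingers, the arm and clamp_lever_c5 above 1 N or contact force between any of the fingers, the arm and clamp_lever_c6 above 1 N).
It fails at once if the block is lifted (its centre over 15 mm higher than it lies) (height (world z) of block_center above 0.042 m).
It fails at once if a bystander is moved by more than 20 mm (distance of any of masking_roll, tape_measure, glue_bottle, battery, screw_box, sanding_block from where it was at the start of the episode above 0.02 m).
It also fails if it takes over 51 s, if anything falls off the work surface, if the arm or the gripper's body presses on something with over 40 N, if the wrist force passes 120 N, or if a joint passes its speed limit or range.

## Working session

There is one attempt and no reset: what is moved stays moved. The work goes in short steps, Python scripts to look and compute and a tool call to move; the robot and the scene stay as the last step left them, time stands still between calls to the robot, and variables do not carry over. Pictures are saved under pics/ and viewed, at most 10 in all, crops included, and the job is handed in when it is done.

Besides the shell and the picture viewer there is one more tool, called after "Request:" as name([rows], argument=value, ...), one row to a line, values as JSON. carry_out: Moves the arm, as the interface text tells. Its arguments: {"type":"object","properties":{"motion":{"type":"array","items":{"type":"object","properties":{"xyz":{"type":"array","items":{"type":"number"}},"turn":{"type":"array","items":{"type":"number"}},"grip":{"type":"number"}}}},"newtons":{"type":"number"}},"required":["motion"]}

```bash
mkdir -p pics; python3 - <<'E'
from workcell import monitor, imaging
import cv2,json
s=monitor.observe();print({k:s[k] for k in('clock','position','tool_rot','gripper_width','wrist_force')})
for n in('scene','top'):
    cv2.imwrite(f'pics/{n}0.png',cv2.cvtColor(imaging.get_image(n),cv2.COLOR_RGB2BGR))
for n in('scene','top','wrist'): print(n,imaging.camera_params(n))
E
```

```text
{'clock': 0.0, 'position': array([0.1723789 , 0.62614956, 0.23017749]), 'tool_rot': array([ 1.34010691e-01,  9.90979411e-01, -9.24779260e-04, -2.95244096e-04]), 'gripper_width': 1.0015270181844962, 'wrist_force': array([-0.10835499,  0.46801889, -0.57983862])}
scene {'K': array([[525.18406017,   0.        , 277.57760363],
       [  0.        , 525.18406017, 214.58917907],
       [  0.        ,   0.        ,   1.        ]]), 'k1': 0.0531165593701935, 'R': array([[ 0.85919387, -0.51134853,  0.01756602],
       [-0.2932992 , -0.52036663, -0.80199386],
       [ 0.41923916,  0.68391611, -0.59707393]]), 't': array([-0.52270064,  0.21203898,  1.78837252])}
top {'K': array([[403.33041398,   0.        , 279.04712739],
       [  0.        , 403.33041398, 209.22945271],
       [  0.        ,   0.        ,   1.        ]]), 'k1': -0.0022232197984193135, 'R': array([[-0.0238415 , -0.99970743,  0.00407822],
       [-0.99006335,  0.0230456 , -0.13872082],
       [ 0.13858625, -0.00734501, -0.99032313]]), 't': array([-0.02387124,  0.56126968,  1.20160963])}
wrist {'K': array([[357.2517191 ,   0.        , 280.22099799],
       [  0.        , 357.2517191 , 206.69626589],
       [  0.        ,   0.        ,   1.        ]]), 'k1': -0.06087838130683257, 'tool_from_camera': array([[ 2.67388519e-04, -9.51994473e-01, -3.06115095e-01,
         7.91882444e-02],
       [ 9.99999749e-01,  5.38015437e-05,  7.06171250e-04,
        -7.04968762e-05],
       [-6.55801663e-04, -3.06115207e-01,  9.51994249e-01,
        -1.41003453e-01],
       [ 0.00000000e+00,  0.00000000e+00,  0.00000000e+00,
         1.00000000e+00]])}
```

View pics/top0.png

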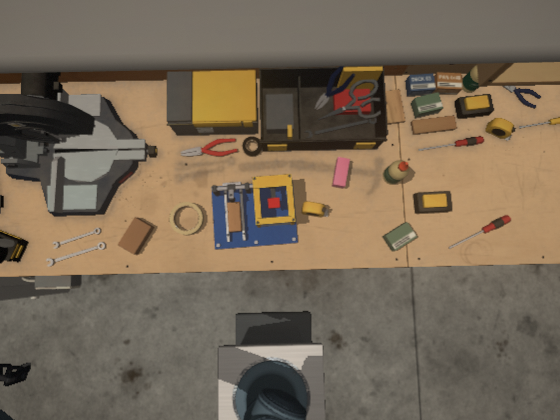

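View pics/scene0.png

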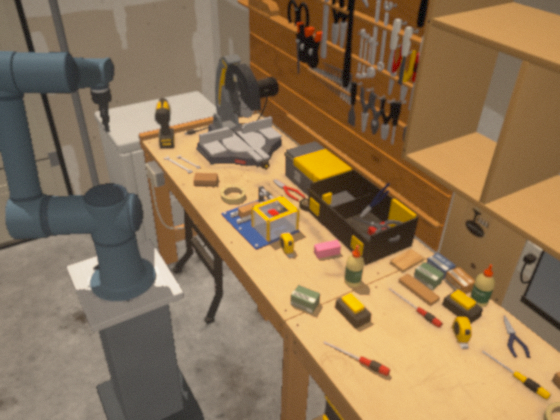

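The top view shows the fixture at about cols 212-298, rows 178-248. The block is near (234,217), the guard near (273,199) and the red paddle at (273,202). I'll enlarge that area.

```bash
python3 - <<'E'
import cv2
i=cv2.imread('pics/top0.png')[170:255,200:310]
cv2.imwrite('pics/crop0.png',cv2.resize(i,None,fx=7,fy=7,interpolation=cv2.INTER_CUBIC))
E
```

```text
(no output)
```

View pics/crop0.png

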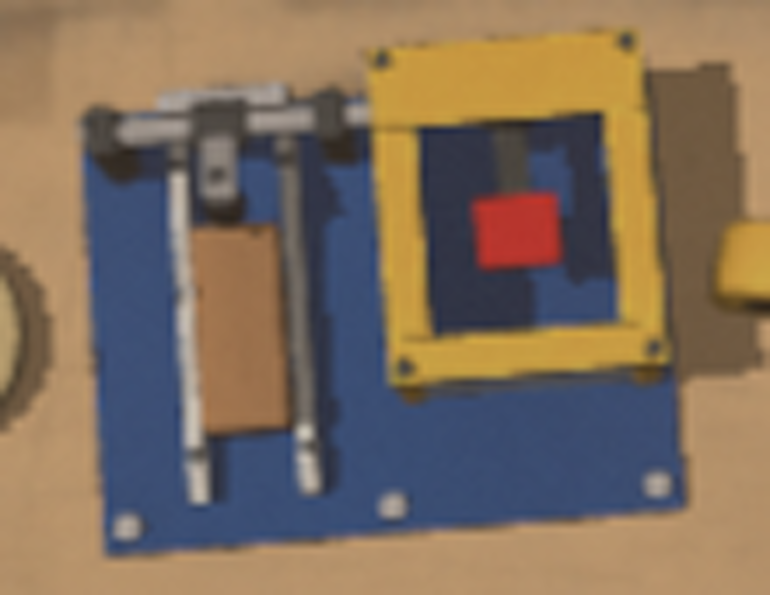

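The enlarged crop gives these pixels:
- Plate near corners: (107,555) and (686,508).
- Guard outer corners: (370,68), (640,32), (668,362) and (392,388).
- Window corners: (418,128), (605,113), (620,325) and (432,335).
- Block near edge: (207,433) to (292,428).

```bash
cat > h.py <<'E'
import numpy as np
from scipy.optimize import least_squares
from scipy.spatial.transform import Rotation as Ro
from workcell import monitor, imaging
def proj(X,cp,R,t):
    c=np.atleast_2d(X)@R.T+t; s=c[:,:2]/c[:,2:]
    s=s*(1+cp['k1']*(s**2).sum(1,keepdims=True))
    return s@cp['K'][:2,:2].T+cp['K'][:2,2]
def fix2w(P,f):
    P=np.atleast_2d(P)/1000.; c,s=np.cos(f[2]),np.sin(f[2])
    return np.c_[f[0]+c*P[:,0]-s*P[:,1], f[1]+s*P[:,0]+c*P[:,1], P[:,2]]
def wristRt(s,cp):
    T=np.eye(4);T[:3,:3]=Ro.from_quat(s['tool_rot']).as_matrix();T[:3,3]=s['position']
    M=np.linalg.inv(T@cp['tool_from_camera']);return M[:3,:3],M[:3,3]
def fit(P,uv,cp,R,t,x0=(.5,.05,0)):
    r=least_squares(lambda f:(proj(fix2w(P,f),cp,R,t)-uv).ravel(),x0,loss='soft_l1')
    return r.x,(proj(fix2w(P,r.x),cp,R,t)-uv)
def onplane(uv,z,f,cp,R,t):  # fixture mm of a pixel at height z mm
    return least_squares(lambda p:(proj(fix2w([p[0],p[1],z],f),cp,R,t)-uv).ravel(),[0,0],x_scale=10).x
E
python3 - <<'E'
from h import *
np.set_printoptions(precision=4,suppress=True)
cp=imaging.camera_params('top');R,t=cp['R'],cp['t']
q=lambda a:(np.array(a,float)+.5)/7-.5+[200,170]
P=[[-100,130,8],[-100,-130,8],[100,-7,102],[100,-123,102],[-43,-123,102],[-43,-7,102],[65,-25,102],[65,-105,102],[-25,-105,102],[-25,-25,102]]
uv=q([[107,555],[686,508],[370,68],[640,32],[668,362],[392,388],[418,128],[605,113],[620,325],[432,335]])
f,e=fit(P,uv,cp,R,t);print(f,e)
for c in([207,433],[292,428],[192,228],[275,225]): print('block',onplane(q(c),46,f,cp,R,t))
for c in([472,200],[558,192],[563,264],[480,270]): print('paddle',onplane(q(c),88,f,cp,R,t))
for n,p in dict(home=[45,60,27],window=[20,-65,100],pushstart=[-85,60,60]).items(): print(n,fix2w(p,f))
s=monitor.observe();print(Ro.from_quat(s['tool_rot']).as_matrix())
E
```

```text
[0.5506 0.0422 0.0549] [[-0.4259  0.5158]
 [ 0.166   0.6646]
 [-0.3724 -2.6734]
 [ 0.2157 -0.5165]
 [ 0.2879  0.3077]
 [-0.0975 -0.2995]
 [-0.2952 -0.0916]
 [ 0.1064 -0.0281]
 [ 0.4676 -0.0539]
 [-0.0757  0.6496]]
block [-51.3212  76.6881]
block [-52.0352  39.824 ]
block [38.9864 77.6993]
block [37.4805 41.3914]
paddle [ 34.6962 -45.9924]
paddle [ 35.2832 -82.5813]
paddle [  4.3808 -82.2598]
paddle [  4.5635 -47.1277]
home [[0.5922 0.1046 0.027 ]]
window [[ 0.5741 -0.0216  0.1   ]]
pushstart [[0.4624 0.0975 0.06  ]]
[[-0.9641  0.2655 -0.0007]
 [ 0.2655  0.9641 -0.0016]
 [ 0.0003 -0.0017 -1.    ]]
```

The fit is good: the block's near face is at fixture x ≈ -51.5 mm, so its centre is 51.5 mm short of home. The paddle is centred at (20,-65). Next I move behind the block with the fingers shut.

Request:
carry_out([
  {"turn": [0,0,-6.2],"grip": 0},
  {"turn": [0,0,-6.2],"grip": 0},
  {"turn": [0,0,-6.2],"grip": 0},
  {"xyz": [-17.4,-36.3,5],"grip": 0},
  {"xyz": [-17.4,-36.3,5],"grip": 0},
  {"xyz": [-17.4,-36.3,5],"grip": 0},
  {"xyz": [-17.4,-36.3,5],"grip": 0},
  {"xyz": [-17.4,-36.3,5],"grip": 0},
  {"xyz": [-17.4,-36.3,5],"grip": 0},
  {"xyz": [-17.4,-36.3,5],"grip": 0},
])

```text
schema error: expected keys xyz, turn, grip
```

Request:
carry_out([
  {"xyz": [-17.4,-36.3,5],"grip": 0},
  {"xyz": [-17.4,-36.3,5],"grip": 0},
  {"xyz": [-17.4,-36.3,5],"grip": 0},
  {"xyz": [-17.4,-36.3,5],"grip": 0},
  {"xyz": [-17.4,-36.3,5],"grip": 0},
  {"xyz": [-17.4,-36.3,5],"grip": 0},
  {"xyz": [-17.4,-36.3,5],"grip": 0},
  {"xyz": [-17.4,-36.3,5],"grip": 0},
  {"grip": 0},
  {"grip": 0},
])

```text
schema error: expected keys xyz, turn, grip
```

```bash
cat > look.py <<'E'
from h import *
import cv2,sys,pickle
np.set_printoptions(precision=4,suppress=True)
s=monitor.observe();i=imaging.get_image('wrist');pickle.dump(s,open(sys.argv[1]+'.pkl','wb'))
cv2.imwrite(f'pics/{sys.argv[1]}.png',cv2.cvtColor(i,cv2.COLOR_RGB2BGR))
f=[0.5506,0.0422,0.0549];c,n=np.cos(f[2]),np.sin(f[2]);d=s['position']-[f[0],f[1],0]
print(s['clock'],s['position'],'fixture',1000*(c*d[0]+n*d[1]),1000*(c*d[1]-n*d[0]),Ro.from_quat(s['tool_rot']).as_matrix(),s['gripper_width'],s['wrist_force'])
E
python3 look.py w1
```

```text
0.1 [0.1724 0.6262 0.2303] fixture -345.55580246990655 603.8825526748982 [[-0.9641  0.2655 -0.0007]
 [ 0.2655  0.9641 -0.0016]
 [ 0.0003 -0.0017 -1.    ]] 1.002415636121816 [-0.7206 -0.4734  0.8248]
```

View pics/w1.png

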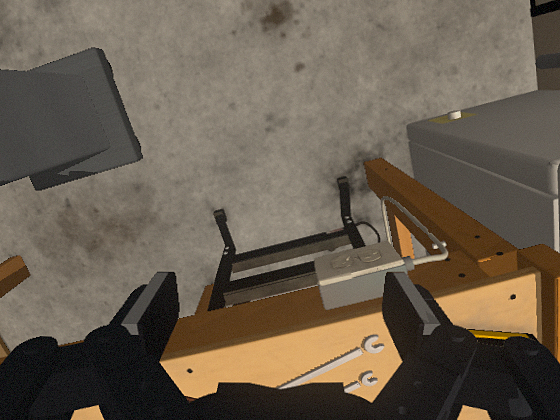

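Both calls were refused because every row needs all three keys, so the arm is still at its start and the picture shows the bench edge. I'll resend with full rows.

Request:
carry_out([
  {"xyz": [0,0,0],"turn": [0,0,-6.2],"grip": 0},
  {"xyz": [0,0,0],"turn": [0,0,-6.2],"grip": 0},
  {"xyz": [0,0,0],"turn": [0,0,-6.2],"grip": 0},
  {"xyz": [-17.4,-36.3,5],"turn": [0,0,0],"grip": 0},
  {"xyz": [-17.4,-36.3,5],"turn": [0,0,0],"grip": 0},
  {"xyz": [-17.4,-36.3,5],"turn": [0,0,0],"grip": 0},
  {"xyz": [-17.4,-36.3,5],"turn": [0,0,0],"grip": 0},
  {"xyz": [-17.4,-36.3,5],"turn": [0,0,0],"grip": 0},
  {"xyz": [-17.4,-36.3,5],"turn": [0,0,0],"grip": 0},
  {"xyz": [-17.4,-36.3,5],"turn": [0,0,0],"grip": 0},
])

```text
clock: 0.98
position: [0.3087, 0.3779, 0.1958]
tool_rot: [-0.028, 1.0, -0.0, -0.0]
wrist_force: [1.7, 1.0, 0.1]
gripper_width: 0.003
grip_force: 0.0
```

Request:
carry_out([
  {"xyz": [-17.4,-36.3,5],"turn": [0,0,0],"grip": 0},
  {"xyz": [-17.4,-36.3,5],"turn": [0,0,0],"grip": 0},
  {"xyz": [-17.4,-36.3,5],"turn": [0,0,0],"grip": 0},
  {"xyz": [-17.4,-36.3,5],"turn": [0,0,0],"grip": 0},
  {"xyz": [-17.4,-36.3,5],"turn": [0,0,0],"grip": 0},
  {"xyz": [-17.4,-36.3,5],"turn": [0,0,0],"grip": 0},
  {"xyz": [-17.4,-36.3,5],"turn": [0,0,0],"grip": 0},
  {"xyz": [-17.4,-36.3,5],"turn": [0,0,0],"grip": 0},
  {"xyz": [0,0,0],"turn": [0,0,0],"grip": 0},
  {"xyz": [0,0,0],"turn": [0,0,0],"grip": 0},
])

```text
clock: 1.82
position: [0.464, 0.0959, 0.1559]
tool_rot: [-0.026, 1.0, 0.0, -0.001]
wrist_force: [0.2, 0.7, -0.4]
gripper_width: -0.0
grip_force: 0.0
```

```bash
python3 look.py w2
```

```text
1.8167 [0.464  0.0959 0.1559] fixture -83.53909985586303 58.34141892017329 [[-0.9987 -0.0517 -0.001 ]
 [-0.0517  0.9987  0.0002]
 [ 0.001   0.0002 -1.    ]] -0.00033184568976192986 [ 0.217   0.7073 -0.3539]
```

View pics/w2.png

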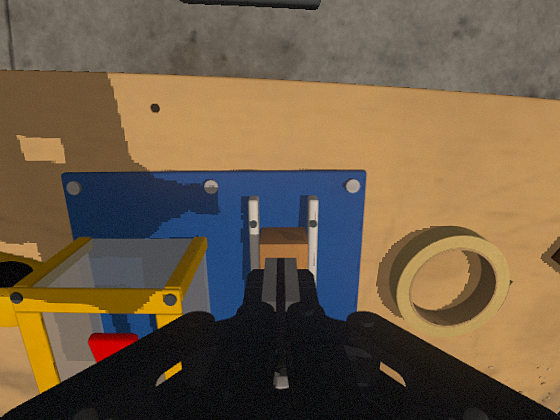

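The wrist view shows the plate's near corners at (63,173) and (366,170). The rail ends are at (253,197) and (313,197), and the block's near top edge spans (261–307, 229). The shut fingers are at column 281, in line with the channel. I'll check the pose with these points.

```bash
python3 - <<'E'
from h import *
import pickle
np.set_printoptions(precision=4,suppress=True)
s=pickle.load(open('w2.pkl','rb'));cp=imaging.camera_params('wrist');R,t=wristRt(s,cp)
f0=[0.5506,0.0422,0.0549]
for uv,z in(((63,173),8),((366,170),8),((253,197),24),((313,197),24),((261,229),46),((307,229),46),((208,238),102),((80,238),102)): print(uv,onplane(np.array(uv,float),z,f0,cp,R,t))
E
```

```text
(63, 173) [-100.3606 -124.5133]
(366, 170) [-101.5105  129.6383]
(253, 197) [-83.2146  37.0748]
(313, 197) [-83.0644  84.8243]
(261, 229) [-64.5054  44.1884]
(307, 229) [-64.3899  78.8337]
(208, 238) [-80.7482  15.9597]
(80, 238) [-80.6466 -61.8678]
```

Request:
carry_out([
  {"xyz": [0,2,35],"turn": [0,0,0],"grip": 0},
  {"xyz": [0,0.5,35],"turn": [0,0,0],"grip": 0},
  {"xyz": [0,0,35],"turn": [0,0,0],"grip": 0},
  {"xyz": [0,0,17],"turn": [0,0,0],"grip": 0},
  {"xyz": [0,0,0],"turn": [0,0,0],"grip": 0},
  {"xyz": [-10,0,0],"turn": [0,0,0],"grip": 0},
  {"xyz": [-8,0,0],"turn": [0,0,0],"grip": 0},
  {"xyz": [-6,0,0],"turn": [0,0,0],"grip": 0},
  {"xyz": [-6,0,0],"turn": [0,0,0],"grip": 0},
  {"xyz": [-6,0,0],"turn": [0,0,0],"grip": 0},
])

```text
clock: 2.7
position: [0.5012, 0.1022, 0.0357]
tool_rot: [-0.028, 1.0, -0.0, 0.001]
wrist_force: [-0.2, 0.1, 0.7]
gripper_width: -0.004
grip_force: 0.4
```

Request:
carry_out([
  {"xyz": [-6,0,0],"turn": [0,0,0],"grip": 0},
  {"xyz": [-6,0,0],"turn": [0,0,0],"grip": 0},
  {"xyz": [-4,0,0],"turn": [0,0,0],"grip": 0},
  {"xyz": [-4,0,0],"turn": [0,0,0],"grip": 0},
  {"xyz": [-3,0,0],"turn": [0,0,0],"grip": 0},
  {"xyz": [-3,0,0],"turn": [0,0,0],"grip": 0},
  {"xyz": [0,0,0],"turn": [0,0,0],"grip": 0},
])

```text
clock: 3.28
position: [0.526, 0.1035, 0.0344]
tool_rot: [-0.028, 1.0, -0.0, 0.0]
wrist_force: [-0.1, -0.3, 1.0]
gripper_width: 0.0
grip_force: 0.0
```

```bash
python3 look.py w3
```

```text
3.2833 [0.526  0.1035 0.0344] fixture -21.232559808280186 62.551200145330164 [[-0.9984 -0.0557  0.0006]
 [-0.0557  0.9984 -0.    ]
 [-0.0006 -0.     -1.    ]] 0.000183243954998618 [-0.1255 -0.3104  1.0048]
```

Request:
carry_out([
  {"xyz": [-3,0,0],"turn": [0,0,0],"grip": 0},
  {"xyz": [-3,0,0],"turn": [0,0,0],"grip": 0},
  {"xyz": [-2,0,0],"turn": [0,0,0],"grip": 0},
  {"xyz": [0,0,0],"turn": [0,0,0],"grip": 0},
])

```text
clock: 3.67
position: [0.5339, 0.104, 0.0344]
tool_rot: [-0.028, 1.0, -0.0, 0.0]
wrist_force: [0.4, -0.7, 0.1]
gripper_width: -0.001
grip_force: 0.0
```

Request:
carry_out([
  {"xyz": [-1,0,0],"turn": [0,0,0],"grip": 0},
  {"xyz": [-1,0,0],"turn": [0,0,0],"grip": 0},
  {"xyz": [0,0,0],"turn": [0,0,0],"grip": 0},
])

```text
clock: 3.92
position: [0.5355, 0.1041, 0.0343]
tool_rot: [-0.028, 1.0, -0.0, 0.0]
wrist_force: [-0.8, 0.2, 0.3]
gripper_width: -0.0
grip_force: 0.0
```

```bash
python3 look.py w4; python3 - <<'E'
from workcell import imaging
import cv2
i=cv2.cvtColor(imaging.get_image('top'),cv2.COLOR_RGB2BGR)[170:255,200:310]
w=cv2.imread('pics/w4.png')
a=cv2.resize(i,(440,340),interpolation=cv2.INTER_CUBIC)
b=cv2.resize(w,(800-440,270));import numpy as np
o=np.zeros((340,800,3),'uint8');o[:,:440]=a;o[:270,440:]=b;cv2.imwrite('pics/c4.png',o)
E
```

```text
3.9167 [0.5355 0.1041 0.0343] fixture -11.67812151180772 62.610762393056035 [[-0.9984 -0.0558  0.0003]
 [-0.0558  0.9984 -0.    ]
 [-0.0003 -0.     -1.    ]] -0.0003794150845310765 [-0.7539  0.2476  0.3433]
```

View pics/c4.png

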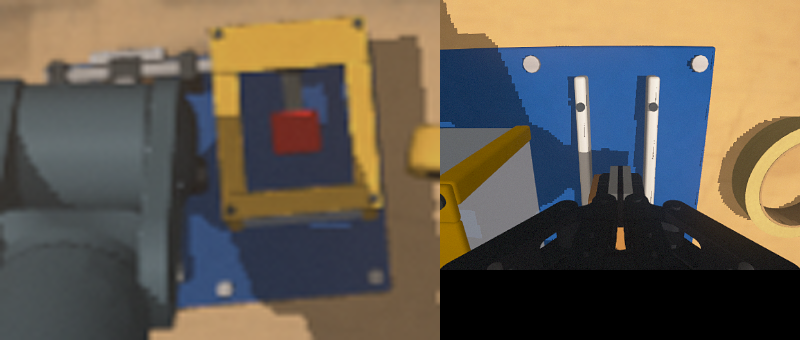

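The fingers are on the block and no force shows yet; the guard is clear. I keep pushing in 1 mm steps until the force rises.

Request:
carry_out([
  {"xyz": [-1,0,0],"turn": [0,0,0],"grip": 0},
  {"xyz": [-1,0,0],"turn": [0,0,0],"grip": 0},
  {"xyz": [0,0,0],"turn": [0,0,0],"grip": 0},
])

```text
clock: 4.27
position: [0.5366, 0.1042, 0.0341]
tool_rot: [-0.028, 1.0, -0.0, -0.001]
wrist_force: [-3.9, -0.8, 2.5]
gripper_width: 0.0
grip_force: 2.2
```

Request:
carry_out([
  {"xyz": [-1,0,0],"turn": [0,0,0],"grip": 0},
  {"xyz": [0,0,0],"turn": [0,0,0],"grip": 0},
])

```text
clock: 4.43
position: [0.5366, 0.1042, 0.0339]
tool_rot: [-0.028, 1.0, -0.0, -0.002]
wrist_force: [-7.4, -1.8, 5.9]
gripper_width: -0.001
grip_force: 3.9
```

Request:
carry_out([
  {"xyz": [-1,0,0],"turn": [0,0,0],"grip": 0},
  {"xyz": [0,0,0],"turn": [0,0,0],"grip": 0},
])

```text
clock: 4.6
position: [0.5366, 0.1043, 0.0336]
tool_rot: [-0.028, 1.0, -0.0, -0.004]
wrist_force: [-11.2, -1.8, 7.9]
gripper_width: 0.001
grip_force: 5.5
```

The push meets a firm stop at fixture x -10.5, where the near face of a homed block would put the fingers. Next I back off, rise and check the block.

Request:
carry_out([
  {"xyz": [4,0,0],"turn": [0,0,0],"grip": 0},
  {"xyz": [10,0,0],"turn": [0,0,0],"grip": 0},
  {"xyz": [30,0,0],"turn": [0,0,0],"grip": 0},
  {"xyz": [30,0,-20],"turn": [0,0,0],"grip": 0},
  {"xyz": [20,0,-35],"turn": [0,0,0],"grip": 0},
  {"xyz": [0,0,-40],"turn": [0,0,0],"grip": 0},
  {"xyz": [0,0,-40],"turn": [0,0,0],"grip": 0},
  {"xyz": [0,-30,0],"turn": [0,0,0],"grip": 0},
  {"xyz": [0,-35,0],"turn": [0,0,0],"grip": 0},
  {"xyz": [0,0,0],"turn": [0,0,0],"grip": 0},
])

```text
clock: 5.43
position: [0.4508, 0.0303, 0.171]
tool_rot: [-0.026, 1.0, -0.001, 0.003]
wrist_force: [-0.4, 1.0, -0.1]
gripper_width: 0.002
grip_force: 0.0
```

```bash
python3 look.py w5;python3 - <<'E'
from workcell import imaging
import cv2, numpy as np
i=cv2.cvtColor(imaging.get_image('top'),cv2.COLOR_RGB2BGR)[170:255,200:310]
cv2.imwrite('pics/t5.png',cv2.resize(i,None,fx=7,fy=7,interpolation=cv2.INTER_CUBIC))
E
```

```text
5.4333 [0.4508 0.0303 0.171 ] fixture -100.33398875208822 -6.418616015321089 [[-0.9986 -0.0517  0.0053]
 [-0.0517  0.9987 -0.0026]
 [-0.0051 -0.0028 -1.    ]] 0.0022134007919162326 [-0.3566  0.9956 -0.1322]
```

View pics/w5.png

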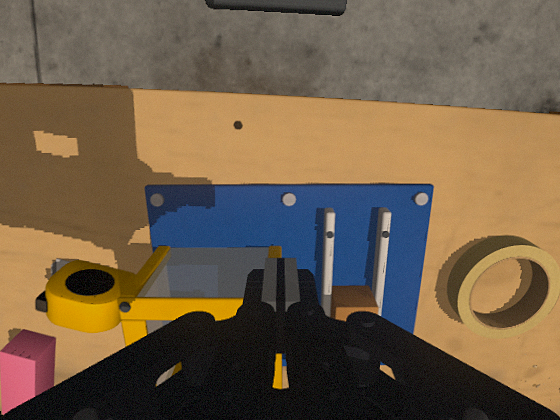

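The wrist view shows the block's near lower edge at row ~287 (cols 332–375). The plate corners are at (146,185) and (433,184), and the guard's near top edge is at row ~298, starting at (121,299). I'll compute these.

```bash
python3 - <<'E'
from h import *
import pickle
np.set_printoptions(precision=4,suppress=True)
s=pickle.load(open('w5.pkl','rb'));cp=imaging.camera_params('wrist');R,t=wristRt(s,cp)
f0=[0.5506,0.0422,0.0549]
for uv,z in(((146,185),8),((433,184),8),((325,208),24),((390,209),24),((332,287),8),((375,287),8),((331,304),46),((379,304),46),((121,299),102)): print(uv,onplane(np.array(uv,float),z,f0,cp,R,t))
d=fix2w([20,-65,0],f0)[0]-[*s['position'][:2],0];print('to window, tool mm',1000*Ro.from_quat(s['tool_rot']).as_matrix().T@d)
E
```

```text
(146, 185) [-101.2748 -125.353 ]
(433, 184) [-101.6606  128.7542]
(325, 208) [-84.7999  31.4947]
(390, 209) [-83.7771  87.1621]
(332, 287) [ 1.231  43.4069]
(375, 287) [ 1.5685 85.3774]
(331, 304) [-4.6732 37.1902]
(379, 304) [-4.2701 78.9736]
(121, 299) [ -45.0055 -115.9748]
to window, tool mm [-120.5162  -58.2002    0.785 ]
```

The block's near face is at x ≈ 0, so it is home. Next I go above the window.

Request:
carry_out([
  {"xyz": [-30,-14.5,0],"turn": [0,0,0],"grip": 0},
  {"xyz": [-30,-14.5,0],"turn": [0,0,0],"grip": 0},
  {"xyz": [-30,-14.5,0],"turn": [0,0,0],"grip": 0},
  {"xyz": [-30,-14,0],"turn": [0,0,0],"grip": 0},
  {"xyz": [0,0,0],"turn": [0,0,0],"grip": 0},
  {"xyz": [0,0,0],"turn": [0,0,0],"grip": 0},
  {"xyz": [0,0,40],"turn": [0,0,0],"grip": 0},
  {"xyz": [0,0,0],"turn": [0,0,0],"grip": 0},
  {"xyz": [0,0,0],"turn": [0,0,0],"grip": 0},
])

```text
clock: 6.28
position: [0.5695, -0.015, 0.1271]
tool_rot: [-0.029, 1.0, 0.001, -0.003]
wrist_force: [-0.9, -0.3, 1.4]
gripper_width: 0.003
grip_force: 0.0
```

```bash
python3 look.py w6
```

```text
6.2833 [ 0.5695 -0.015   0.1271] fixture 15.708528185712927 -58.12331380246115 [[-0.9984 -0.057  -0.0057]
 [-0.0571  0.9984  0.0015]
 [ 0.0056  0.0018 -1.    ]] 0.002868836326095093 [-0.8589 -0.2759  1.375 ]
```

View pics/w6.png

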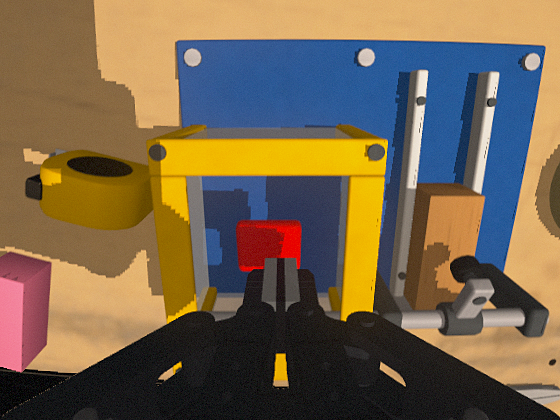

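The wrist view shows the paddle's near edge at row 222, cols 238–300, so its centre is at col 269. The window's inner near corners are at about (188,176) and (347,176). The fingers are at col 281 and must go toward -y.

```bash
python3 - <<'E'
from h import *
import pickle
np.set_printoptions(precision=4,suppress=True)
s=pickle.load(open('w6.pkl','rb'));cp=imaging.camera_params('wrist');R,t=wristRt(s,cp)
f0=[0.5506,0.0422,0.0549]
for uv,z in(((188,176),102),((347,176),102),((150,140),102),((387,139),102),((238,222),88),((300,222),88),((191,252),100),((346,252),100)): print(uv,onplane(np.array(uv,float),z,f0,cp,R,t))
s=monitor.observe();print(s['position'],s['joint_vel'])
d=fix2w([20,-65,0],f0)[0]-[*s['position'][:2],0];print('to window, tool mm',1000*Ro.from_quat(s['tool_rot']).as_matrix().T@d)
E
```

```text
(188, 176) [ -25.4193 -101.9183]
(347, 176) [-25.536  -26.0014]
(150, 140) [ -42.5882 -118.5587]
(387, 139) [-43.2038  -8.2766]
(238, 222) [  2.9613 -80.4596]
(300, 222) [  2.9022 -47.141 ]
(191, 252) [  15.1731 -103.9363]
(346, 252) [ 15.0179 -23.7525]
[ 0.5711 -0.0155  0.1291] [-0.0051 -0.0236 -0.0407 -0.0004 -0.0053 -0.    ]
to window, tool mm [-2.6927 -6.3045 -0.0079]
```

Request:
carry_out([
  {"xyz": [-3,-5.5,0],"turn": [0,0,0],"grip": 0},
  {"xyz": [0,0,0],"turn": [0,0,0],"grip": 0},
  {"xyz": [0,0,0],"turn": [0,0,0],"grip": 0},
  {"xyz": [0,0,0],"turn": [0,0,0],"grip": 0},
])

```text
clock: 6.67
position: [0.5761, -0.0221, 0.1305]
tool_rot: [-0.028, 1.0, -0.0, 0.001]
wrist_force: [0.2, -0.3, -0.8]
gripper_width: 0.001
grip_force: 0.0
```

```bash
python3 look.py w7
```

```text
6.6667 [ 0.5761 -0.0221  0.1305] fixture 21.897071040035605 -65.57362436820935 [[-0.9985 -0.0556  0.0019]
 [-0.0556  0.9985 -0.0004]
 [-0.0019 -0.0005 -1.    ]] 0.0012615880270394884 [ 0.2207 -0.2862 -0.8245]
```

Request:
carry_out([
  {"xyz": [2,1,10],"turn": [0,0,0],"grip": 0},
  {"xyz": [0,0,10],"turn": [0,0,0],"grip": 0},
  {"xyz": [0,0,10],"turn": [0,0,0],"grip": 0},
  {"xyz": [0,0,8],"turn": [0,0,0],"grip": 0},
  {"xyz": [0,0,6],"turn": [0,0,0],"grip": 0},
  {"xyz": [0,0,5],"turn": [0,0,0],"grip": 0},
  {"xyz": [0,0,5],"turn": [0,0,0],"grip": 0},
  {"xyz": [0,0,5],"turn": [0,0,0],"grip": 0},
])

```text
clock: 7.38
position: [0.5732, -0.021, 0.07]
tool_rot: [-0.028, 1.0, 0.0, -0.0]
wrist_force: [-4.3, 0.5, 4.1]
gripper_width: 0.004
grip_force: 2.4
```

Request:
carry_out([
  {"xyz": [0,0,4],"turn": [0,0,0],"grip": 0},
  {"xyz": [0,0,3],"turn": [0,0,0],"grip": 0},
  {"xyz": [0,0,3],"turn": [0,0,0],"grip": 0},
  {"xyz": [0,0,0],"turn": [0,0,0],"grip": 0},
])

```text
clock: 7.72
position: [0.5739, -0.021, 0.0616]
tool_rot: [-0.028, 1.0, 0.0, -0.0]
wrist_force: [-5.6, 1.2, 11.2]
gripper_width: 0.001
grip_force: 6.1
```

Request:
carry_out([
  {"xyz": [0,0,2],"turn": [0,0,0],"grip": 0},
  {"xyz": [0,0,0],"turn": [0,0,0],"grip": 0},
  {"xyz": [0,0,0],"turn": [0,0,0],"grip": 0},
])

```text
clock: 7.97
position: [0.574, -0.021, 0.0613]
tool_rot: [-0.028, 1.0, -0.0, -0.0]
wrist_force: [-11.8, 1.8, 22.5]
gripper_width: -0.0
grip_force: 12.4
```

Request:
carry_out([
  {"xyz": [0,0,2],"turn": [0,0,0],"grip": 0},
  {"xyz": [0,0,0],"turn": [0,0,0],"grip": 0},
  {"xyz": [0,0,0],"turn": [0,0,0],"grip": 0},
])

```text
clock: 8.22
position: [0.5742, -0.021, 0.061]
tool_rot: [-0.028, 1.0, -0.0, -0.001]
wrist_force: [-18.4, 3.1, 34.1]
gripper_width: -0.002
grip_force: 18.7
```

The paddle is on its firm stop at z ≈ 61 mm. I lift straight out and look.

Request:
carry_out([
  {"xyz": [0,0,-6],"turn": [0,0,0],"grip": 0},
  {"xyz": [0,0,-10],"turn": [0,0,0],"grip": 0},
  {"xyz": [0,0,-25],"turn": [0,0,0],"grip": 0},
  {"xyz": [0,0,-35],"turn": [0,0,0],"grip": 0},
  {"xyz": [0,0,-35],"turn": [0,0,0],"grip": 0},
  {"xyz": [0,0,0],"turn": [0,0,0],"grip": 0},
  {"xyz": [35,0,-20],"turn": [0,0,0],"grip": 0},
  {"xyz": [35,0,0],"turn": [0,0,0],"grip": 0},
  {"xyz": [0,0,0],"turn": [0,0,0],"grip": 0},
  {"xyz": [0,0,0],"turn": [0,0,0],"grip": 0},
])

```text
clock: 9.05
position: [0.5024, -0.0248, 0.1868]
tool_rot: [-0.028, 1.0, -0.0, 0.0]
wrist_force: [0.4, -1.0, 0.1]
gripper_width: -0.002
grip_force: 0.0
```

```bash
python3 look.py w8;python3 - <<'E'
from workcell import imaging
import cv2, numpy as np
i=cv2.cvtColor(imaging.get_image('top'),cv2.COLOR_RGB2BGR)[170:255,200:310]
w=cv2.imread('pics/w8.png')
o=np.zeros((300,800,3),'uint8');o[:,:388]=cv2.resize(i,(388,300),interpolation=cv2.INTER_CUBIC);o[:,400:]=cv2.resize(w,(400,300),interpolation=cv2.INTER_AREA)
cv2.imwrite('pics/c8.png',o)
E
```

```text
9.05 [ 0.5024 -0.0248  0.1868] fixture -51.77748030407002 -64.22995870204731 [[-0.9985 -0.0552  0.0005]
 [-0.0552  0.9985 -0.    ]
 [-0.0005 -0.     -1.    ]] -0.002126802546510227 [ 0.4181 -1.0132  0.1259]
```

View pics/c8.png

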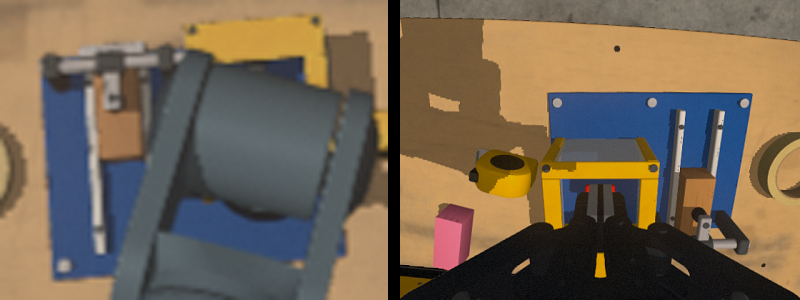

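The block is seated against the end stop with the hold-down over it (top view, near edge at about row 160). The tape measure and masking roll look undisturbed, and the robot is clear. I'll hand it in.

```bash
python3 -c "
from workcell import order
print(order.close_job())"
```

```text
the job is handed in; nothing more can be done
None
```

I pushed the block home against the end stop and pressed the lever down to its firm stop, with no sign of touching the guard or hold-down arm, then handed the job in at about 9 s; no verdict came back.

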